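Fish the trapped clamp key out of the rail's covered slot

ROBOT

A 6-joint arm with a two-finger parallel gripper is mounted at the origin on the work surface. World frame = base frame: x ahead of the robot, y to its left, z up, the work surface at z = 0. Lengths are in m, angles in rad, forces in N, time in s.
With the tool pointing down it reaches from about 0.325 to 0.75 m from the base axis. Payload 7.6 kg.
Tool frame: the origin (TCP) lies at the very end of the fingers, on their centre line; the grasp point (between the pads) lies 19 mm behind it; z points along the fingers, y is the line along which they close (so a half turn about z gives the same grasp; the last joint's range is limited). The gripper opens to 85 mm and grips with 20 to 120 N. Pads are 22 mm wide; open, the fingers measure 114 mm over their backs; the gripper's body (76 mm by 85 mm) begins 54 mm behind the grasp point. The pads swing forward as they close: fully open they stand 13 mm farther back than shut.
Start: joints at [-1.356, 0.052, 1.401, -0, 1.689, -0.07], TCP at [0.148, -0.504, 0.231] pointing down, gripper open.
Joint ranges: [-2.9, 2.9], [-0.91, 2.17], [0.12, 2.37], [-1.06, 4.2], [0.26, 2.73], [-2.93, 2.93]. Speed limits (rad/s): [2.57, 2.57, 3.01, 3.14, 3.14, 3.14].

INTERFACE

Orientations are given as a rotation vector (axis times angle).
In Python, from bench import status, eyes, workorder gives the robot as it stands. The module is installed in compiled form; this text tells all that it offers.
- The arm moves only by the tool arm_command, never from a script. Its argument "plan" is a list of rows, each a list of 6 numbers: the shift along the world's x, y, z in units of 0.4 m (1.0 is 0.4 m), then the turn, a rotation vector about the world's x, y, z in units of 180 degrees (1.0 is 180 degrees). A call has 1 to 12 rows; each row is the pose to reach, as a shift and turn from the pose commanded when the call began, turning the shorter way round; what a row does not reach only later rows make up. A row lasts 1/12 s, in which the tool goes at most 41.7 mm and 7.16 degrees, less where a joint would pass 70% of its speed; a pose out of reach is approached as far as the arm can. A call with a number of a shift or a turn outside -1 to 1 is refused whole. A call with a gripper value outside its range is refused whole. "claw" is the opening, from 0 (shut) to 1 (fully open), set as the call begins (left out, the last holds). The fingers move at their own pace and stop on an object; the grip force is fixed at half the most. Time passes only in rows, so rows that repeat a pose let the fingers close. It gives the time, the measured TCP pose, the force, the opening and the grip force at its end, in the units of the state.
- status.get_obs(): the state, without advancing time (a new reading comes with each control period).
- eyes.read_camera(name): name is "scene" or "top" or "wrist"; returns (picture, depth): 400x640x3 uint8, red, green, blue; 400x640 float32, m along the optical axis (not along the pixel's ray), 0 where there is no reading.
- eyes.camera_model(name): a dict with "fov_y" (degrees; the focal length in pixels is half the picture's height over the tangent of half this angle, whatever the lens; pixels are square), "cx", "cy" (the principal point, pixels), "rvec" (rotation vector, rad) and "tvec" (3), from world to camera coordinates, as OpenCV has them. Camera axes: x right, y down, z forward; pixel columns grow to the right and rows downward; lengths in m; the calibration is good to about 2 mm. A picture is of the moment at which its call begins: read the wrist's pose just before it. camera_model takes no time and is no camera call; for the wrist camera it gives the pose at the moment of the call.
- workorder.sign_off(): hands the job in; it is judged then, once.
The state is a dict: "t": time; "joint_pos": joint angles; "joint_velocities": joint speeds; "joint_efforts": joint torques, N m; "position": TCP position; "orientation": TCP orientation; "ft_force": force on the tool from outside, world axes, zero at the start; "wrist_torque": the same for the moment, N m; "gripper_width": finger opening in m; "grasp_force": force on a finger pad.
Only numpy, scipy, OpenCV 4.12 (cv2) and the standard library are available. Lean on these libraries where they do the work, as an engineer would, in place of code of your own. Each camera call takes 0.05 s, during which the arm holds its last target. There are 200 camera calls.

TASK

The clamp key has slipped back into the covered slot of the clamping rail. Take the hooked pick from its stand, reach its hook through the slit behind the key and drag the key out into the open bay until it bears on the sprung stop, holding it there for a second with a light pull of about 8 newtons (20 would do harm, also to the rail). Leave the key lying in the bay, fully clear of the cover, put the pick back upright in its stand, do not touch the key with the fingers, and leave everything else where it is.

Things in the scene. Friction and masses are not known exactly. Their poses are not given: they have to be found in the camera images.
- rail: wooden clamping rail fixed to the bench, 315 x 90 mm, 40 high. Origin: bench level, on the centreline, under the mouth = front edge of the cover. x runs from the mouth into the covered slot, z up. Channel 34 wide, floor 12 above the bench. Covered from x = 0 to 140 (end wall), open bay from x = 0 to -160. The pick must not load the rail or the key with over 20 N.
- slit (a point): centre of the slit in the rail's cover, on the cover's top (rail x = 70, z = 40 mm); axes as the rail's. The slit is 12 mm wide and runs along x over the cover's whole 140 mm, from the open mouth to the end wall. The cover is 10 mm thick, its underside 18 mm above the channel floor.
- bay (a point): point on the bay's floor (rail x = -75, z = 12 mm), side walls 18 mm above it. A sprung stop (steel block, brass screw to z = 58) is clamped in the bay: its rubber pad faces +x at rail x = -60 to -100 mm, NOT measured: feel for it. The pad starts to yield at 2 N, then 3 N per mm, 10 mm travel. Sliding friction of the key is under 1.5 N. Press the key on it at about 8 N (4.5 to 12), still, 1 s.
- key: trapped clamp key: plain aluminium block 50 (x) x 31 (y) x 16 mm high, about 80 g, origin at the centre of its underside, axes as the rail's. It lies on the channel floor under the cover, at first with its centre 35 to 70 mm inside the mouth. Rear face at its x = +25 mm. It cannot be lifted through the slit.
- pick: hooked pick, 130 g, upright in its stand. Origin: shank axis, underside of collar; z up. Wooden handle 22 x 22 mm (sides along x, y), z = 8 to 63: take it there from above. Steel collar 36 x 36, z = 0 to 8. Round shank 6 thick down to z = -60; at its foot a hook 6 thick, axis z = -57, points to -x, tip at x = -15. Passes the slit when its x is along the rail's x.
- stand: fixed wooden stand of the pick, 80 x 76 mm, 75 mm high. Origin: centre of its underside. Two walls, each 22 mm thick, with a 16 mm gap between them (y = -8 to 8), open to -x and above, closed at x = +25 mm. The pick's shank hangs in the gap at x = 0 and its collar rests on the walls' tops at z = 75 mm, hook to -x.
- chisel_a: bystander: carving chisel, 205 mm, wooden handle, lying between stand and rail; origin under its middle
- chisel_b: bystander: carving chisel, 215 mm, lying at the far side; origin under its middle
- mallet: bystander: wooden mallet, 240 mm, head 64 mm thick and 100 mm wide; origin under the head
- whetstone: bystander: grey whetstone 180 x 60 x 28 mm; origin under its centre
- jar: bystander: amber glass jar with a steel lid, 64 mm thick, 85 mm high; origin under its centre
- rosette: bystander: carved wooden rosette, 90 mm across, 22 mm high; origin under its centre
- offcut: bystander: wooden offcut 100 x 45 x 35 mm; origin under its centre
Mind the look-alikes: they are no part of the job. Leave any orange or red look-alike of the pick alone. There is more than one size of the stand; the job needs the larger.

How it is judged:
By the outcome, as a careful person would: the job done as asked, in the order asked, and still so for the second after the job is handed in, with the robot touching nothing.
It also fails if it takes over 61 s, if anything falls off the work surface, if the arm or the gripper's body presses on something with over 40 N, if the wrist force passes 120 N, or if a joint passes its speed limit or range.

## Working session

There is one attempt and no reset: what is moved stays moved. The work goes in short steps, Python scripts to look and compute and a tool call to move; the robot and the scene stay as the last step left them, time stands still between calls to the robot, and variables do not carry over. Pictures are saved under pics/ and viewed, at most 13 in all, crops included, and the job is handed in when it is done.

Besides the shell and the picture viewer there is one more tool, called after "Emit:" as name(argument=value, ...) on one line, values as JSON. arm_command: Moves the arm, as the interface text tells. Its arguments: {"type":"object","properties":{"plan":{"type":"array"},"claw":{"type":"number"}},"required":["plan"]}

```bash
mkdir -p pics; cat > h.py <<'E'
import numpy as np, cv2
from bench import status, eyes, workorder
def cam(n):
    m=eyes.camera_model(n); f=200/np.tan(np.radians(m["fov_y"])/2)
    R=cv2.Rodrigues(np.array(m["rvec"],float))[0]; t=np.array(m["tvec"],float).ravel()
    return f,m["cx"],m["cy"],R,t
def cloud(n,pd=None):
    c=cam(n); p,d=pd if pd else eyes.read_camera(n); f,cx,cy,R,t=c
    v,u=np.mgrid[:400,:640]
    P=np.stack([(u-cx)/f*d,(v-cy)/f*d,d],-1)
    return p,d,(P-t)@R
def ray(n,u,v,z,c=None):
    f,cx,cy,R,t=c or cam(n); d=R.T@np.array([(u-cx)/f,(v-cy)/f,1]); o=-R.T@t
    return o+d*(z-o[2])/d[2]
def proj(n,X):
    f,cx,cy,R,t=cam(n); p=R@np.array(X)+t; return f*p[0]/p[2]+cx,f*p[1]/p[2]+cy
E
python3 - <<'E'
from h import *
o=status.get_obs(); print(o)
for n in ["top","scene"]:
    print(eyes.camera_model(n)); p,d,X=cloud(n); np.savez(f"{n}0",p=p,d=d,X=X)
    cv2.imwrite(f"pics/{n}0.png",p[:,:,::-1]); print((d>0).mean())
E
```

```text
{'t': 0.0, 'joint_pos': array([-1.35629685e+00,  5.28380830e-02,  1.40172878e+00,  1.58763082e-05,
        1.68860161e+00, -7.02873002e-02]), 'joint_velocities': array([-5.13948958e-04,  1.74878668e-03, -7.51313237e-04,  3.24363881e-05,
       -1.32023746e-04,  5.45023663e-04]), 'joint_efforts': array([ 1.90182916e-03, -3.81665397e+01, -3.60184729e+01,  6.40288863e-05,
        6.17598707e-03, -2.63676355e-05]), 'position': array([ 0.14746854, -0.50354877,  0.23046969]), 'orientation': array([-3.10823981e+00, -4.45611526e-01,  1.53547753e-04]), 'ft_force': array([ 0.03286666, -0.12625001,  0.38285813]), 'wrist_torque': array([ 0.03253905,  0.01468804, -0.0220439 ]), 'grasp_force': 0.0, 'gripper_width': 0.0854553919064592}
{'fov_y': 52.32057374441433, 'cx': 320.2718135914931, 'cy': 195.95889054126826, 'rvec': array([ 2.20578842, -2.19371476,  0.0653474 ]), 'tvec': array([-0.03177322,  0.58328756,  1.0948872 ])}
0.9957578125
{'fov_y': 53.05677035760613, 'cx': 318.8573719964992, 'cy': 195.57699170948516, 'rvec': array([ 2.29407103,  0.55785237, -0.2326334 ]), 'tvec': array([-0.52856502, -0.16824839,  1.45526023])}
0.99576171875
```

View pics/top0.png

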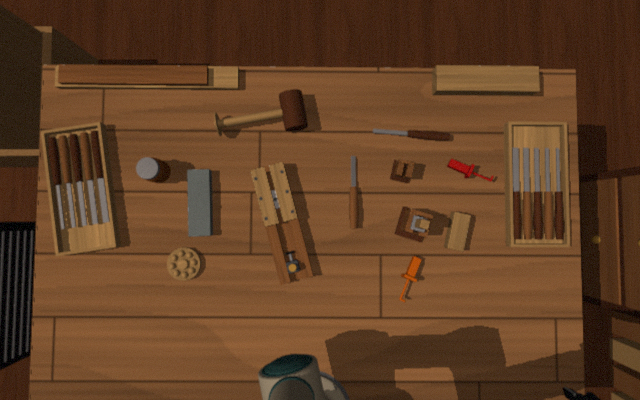

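View pics/scene0.png

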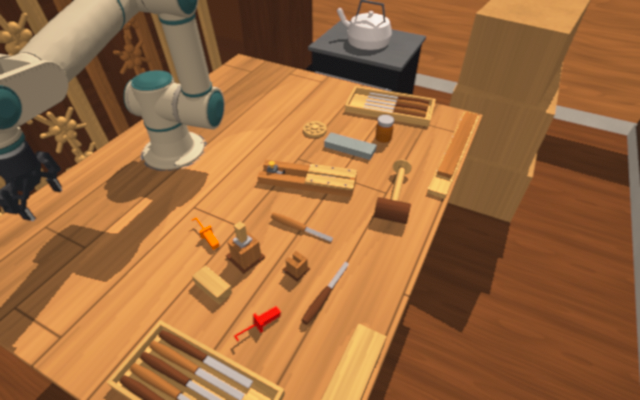

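The top view shows the rail with its light cover at about (275,193), bay and stop towards (292,262), and the pick in the larger stand at (415,223). The orange and red picks and the small stand at (403,170) are look-alikes. The scene view agrees: the pick stands at (243,240).

```bash
cat > m.py <<'E'
from h import *
a=np.load("top0.npz"); X=a["X"]; p=a["p"]; Z=X[...,2]
def roi(u0,u1,v0,v1):
    m=np.zeros(Z.shape,bool); m[v0:v1,u0:u1]=1; return m
def rect(m,s):
    P=X[m][:,:2]; r=cv2.minAreaRect((P*1000).astype(np.float32)); print(s,m.sum(),np.round(r[0],1),np.round(r[1],1),round(r[2],2),"z",np.round(np.percentile(X[m][:,2],[5,50,95]),4)); return r
print("bench z",np.median(Z[roi(330,345,150,240)]))
R=roi(240,325,150,300)
rect(R&(Z>.035)&(Z<.046),"cover"); rect(R&(Z>.022)&(Z<.036),"walls"); rect(R&(Z>.046),"stopscrew"); rect(R&(Z>.02),"rail all")
S=roi(390,436,198,246)
rect(S&(Z>.065)&(Z<.08),"stand"); rect(S&(Z>.079)&(Z<.09),"collar"); rect(S&(Z>.128),"handle")
rect(roi(385,420,155,188)&(Z>.03),"small stand")
b=cv2.resize(p[150:300,230:450,::-1],None,fx=3.6,fy=3.6,interpolation=cv2.INTER_CUBIC)
b=cv2.convertScaleAbs(b,alpha=1.5,beta=20)
cv2.imwrite("pics/crop.png",b)
E
python3 m.py
```

```text
bench z 0.0006288997513023919
cover 1836 [513.8  75.5] [310.2  90.3] 15.32 z [0.0373 0.0408 0.0441]
walls 1453 [510.7  75. ] [313.8  90.7] 15.21 z [0.0264 0.0308 0.0341]
stopscrew 108 [531.2  47.9] [268.  119.6] 23.67 z [0.0467 0.0615 1.1234]
rail all 3375 [517.9  51. ] [315.3 140.5] 15.1 z [0.0278 0.0385 0.0445]
stand 311 [ 514.4 -281.5] [61.  59.7] 72.75 z [0.0702 0.0754 0.0786]
collar 102 [ 509.9 -282.4] [42.5 44.3] 79.26 z [0.0799 0.0837 0.087 ]
handle 95 [ 525.1 -155.6] [271.7  23.5] 84.29 z [0.1328 0.1387 1.1234]
small stand 250 [ 610.5 -143. ] [ 55.4 293.3] 23.34 z [0.0357 0.0515 0.0558]
```

View pics/crop.png

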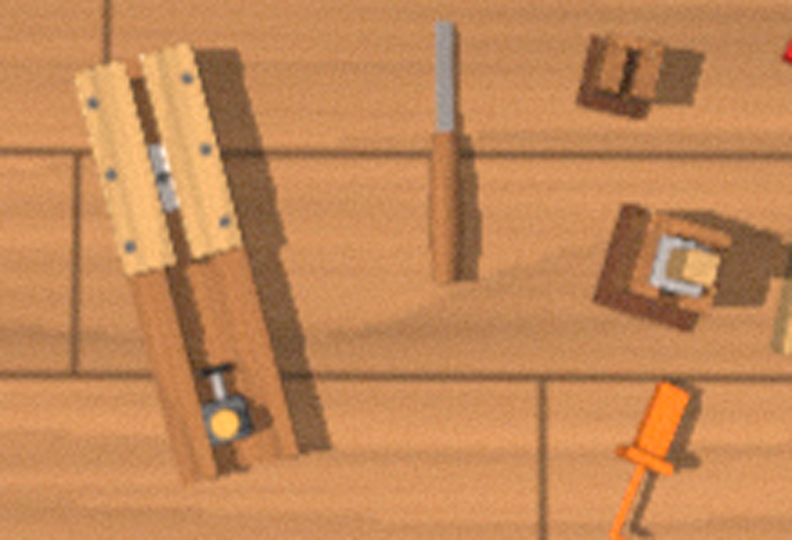

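The crop shows the cover with its slit; the key shines in the slit at crop (160,178). The stop's pad is at (218,370), its brass screw at (226,422), and the pick's handle top at (694,266) over its collar.

```bash
cat > m2.py <<'E'
from h import *
a=np.load("top0.npz"); X=a["X"]; p=a["p"].astype(int); Z=X[...,2]
f,cx,cy,R,t=cam("top"); print("campos",-R.T@t, "wristcam",-cam("wrist")[3].T@cam("wrist")[4]); print(cam("wrist")[3])
def roi(u0,u1,v0,v1):
    m=np.zeros(Z.shape,bool); m[v0:v1,u0:u1]=1; return m
def rect(m,s):
    P=X[m][:,:2]; r=cv2.minAreaRect((P*1000).astype(np.float32)); print(s,m.sum(),np.round(r[0],1),np.round(r[1],1),round(r[2],2),np.round(np.median(X[m],0),4)); return r
S=roi(390,436,198,246); rect(S&(Z>.128)&(Z<.15),"handle")
# rail-frame
yaw=np.radians(15.2); c,s=np.cos(yaw),np.sin(yaw); C=np.array([.5107,.075]);
W=roi(240,325,150,300)&(Z>.022)&(Z<.046)
q=(X[W][:,:2]-C)@np.array([[c,-s],[s,c]]); print("extent",np.percentile(q,[1,99],axis=0))
O=C+.0025*np.array([c,s]); print("origin",O)
Rf=lambda u,v,z:(lambda P:np.round(1000*np.array([[c,s],[-s,c]])@(P[:2]-O),1))(ray("top",u,v,z))
for k,(u,v,z) in {"key rear(up)":(152,147,.028),"key front":(168,210,.028),"slit front L":(172,268,.04),"slit front R":(190,258,.04),"slit rear":(135,70,.04),"pad":(218,370,.022),"screw":(226,422,.058)}.items(): print(k,Rf(230+u/3.6,150+v/3.6,z))
print("handle top ray",ray("top",230+694/3.6,150+266/3.6,.138),"collar",ray("top",230+684/3.6,150+265/3.6,.083))
E
python3 m2.py
```

```text
campos [ 0.52696275 -0.01929428  1.12336543] wristcam [ 0.2149181  -0.48408426  0.37218199]
[[ 2.80048894e-01 -9.59985623e-01  4.69407323e-04]
 [-9.22766906e-01 -2.69056479e-01  2.75880134e-01]
 [-2.64714665e-01 -7.76930799e-02 -9.61191933e-01]]
handle 89 [ 512.2 -280. ] [23.7 21.7] 74.43 [ 0.5131 -0.279   0.1386]
extent [[-0.1524209  -0.04512113]
 [ 0.15515795  0.04399649]]
origin [0.51311254 0.07565547]
key rear(up) [86.5  2.8]
key front [37.8  3.1]
slit front L [-4.8  9.9]
slit front R [-1.1 -4.8]
slit rear [144.1  -0.5]
pad [-87.   -2.4]
screw [-122.1   -1.5]
handle top ray [ 0.51091934 -0.27597833  0.138     ] collar [ 0.51069569 -0.28319781  0.083     ]
```

Emit:
arm_command(plan=[[0.08,0.055,0.015,0,0,0],[0.16,0.11,0.03,0,0,0],[0.24,0.165,0.05,0,0,0],[0.32,0.22,0.065,0,0,0],[0.4,0.275,0.08,0,0,0],[0.48,0.33,0.1,0,0,0],[0.56,0.385,0.115,0,0,0],[0.64,0.44,0.13,0,0,0],[0.72,0.495,0.15,0,0,0],[0.8,0.55,0.165,0,0,0],[0.85,0.585,0.175,0,0,0],[0.85,0.585,0.175,0,0,0]])

```text
t: 1.1
position: [0.4906, -0.2667, 0.3012]
orientation: [-3.108, -0.454, -0.001]
ft_force: [-1.1, -0.3, -0.5]
gripper_width: 0.0857
grasp_force: 0.0
```

```bash
cat > w.py <<'E'
import sys
from h import *
n=sys.argv[1]; c=cam("wrist"); o=status.get_obs(); p,d=eyes.read_camera("wrist"); p_,d_,X=p,d,None
f,cx,cy,R,t=c; v,u=np.mgrid[:400,:640]; X=(np.stack([(u-cx)/f*d,(v-cy)/f*d,d],-1)-t)@R
np.savez(n,p=p,X=X); cv2.imwrite(f"pics/{n}.png",p[:,:,::-1])
print(o["t"],o["position"],o["orientation"],o["joint_pos"],o["ft_force"])
E
python3 w.py w1
```

```text
1.1 [ 0.49061439 -0.2667448   0.3012076 ] [-3.10777567e+00 -4.53863645e-01 -1.21440721e-03] [-5.64692971e-01  1.43121885e-01  1.16575526e+00  1.18936688e-03
  1.83268271e+00  7.16379020e-01] [-1.14703943 -0.25272614 -0.47643097]
```

View pics/w1.png

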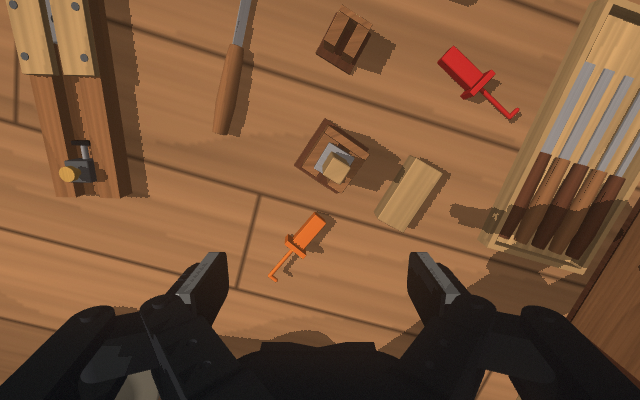

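The wrist view shows the stand with the pick at (335,157), the small stand at (345,40), and the orange and red look-alikes apart from them; I enlarge the stand to see the gap.

```bash
cat > m3.py <<'E'
from h import *
a=np.load("w1.npz"); X=a["X"]; p=a["p"]; Z=X[...,2]
def roi(u0,u1,v0,v1):
    m=np.zeros(Z.shape,bool); m[v0:v1,u0:u1]=1; return m
def rect(m,s):
    P=X[m][:,:2]; r=cv2.minAreaRect((P*1000).astype(np.float32)); print(s,m.sum(),np.round(r[0],1),np.round(r[1],1),round(r[2],2),np.round(np.median(X[m],0),4)); return r
S=roi(285,375,110,200)
rect(S&(Z>.128)&(Z<.15),"handle"); rect(S&(Z>.08)&(Z<.087),"collar"); rect(S&(Z>.068)&(Z<.087),"stand top")
r=roi(0,640,0,210)
rect(roi(0,150,0,200)&(Z>.035)&(Z<.045),"cover part")
i=cv2.resize(p[105:205,275:385,::-1],None,fx=5.5,fy=5.5,interpolation=cv2.INTER_CUBIC)
cv2.imwrite("pics/w1c.png",cv2.convertScaleAbs(i,alpha=1.6,beta=25))
E
python3 m3.py
```

```text
handle 474 [ 511.6 -281.1] [22.2 22.2] 74.75 [ 0.5123 -0.2807  0.1368]
collar 371 [ 511.6 -281.3] [35.9 36. ] 75.08 [ 0.5219 -0.2717  0.082 ]
stand top 1699 [ 513.9 -282.7] [60.1 59.8] 72.59 [ 0.5224 -0.2783  0.0743]
cover part 5507 [487.3  65.8] [218.   92.4] 16.12 [0.5515 0.0784 0.0384]
```

View pics/w1c.png

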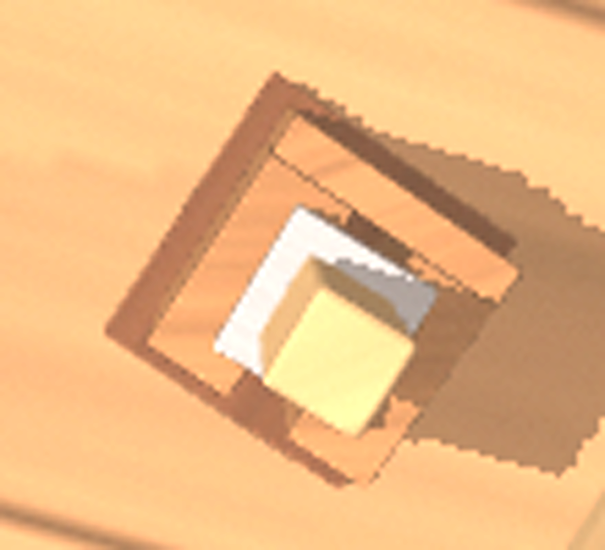

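The enlarged view shows the gap open at the lower left (245,395) and the closing bar at the upper right (400,210), so stand and pick +x point to world yaw of about -15°, with the pick at (0.5117, -0.2812).

Emit:
arm_command(plan=[[0.01,-0.005,-0.03,0,0,0.035],[0.02,-0.01,-0.06,0,0,0.07],[0.03,-0.015,-0.09,0,0,0.105],[0.04,-0.02,-0.12,0,0,0.14],[0.05,-0.025,-0.15,0,0,0.175],[0.059,-0.028,-0.18,0,0,0.21],[0.059,-0.028,-0.2,0,0,0.245],[0.059,-0.028,-0.22,0,0,0.28],[0.059,-0.028,-0.24,0,0,0.315],[0.059,-0.028,-0.2525,0,0,0.326],[0.059,-0.028,-0.2525,0,0,0.326],[0.059,-0.028,-0.2525,0,0,0.326]], claw=1)

```text
t: 2.15
position: [0.5103, -0.2816, 0.1999]
orientation: [-2.494, -1.909, 0.001]
ft_force: [-0.5, 0.1, 0.5]
gripper_width: 0.0855
grasp_force: 0.0
```

```bash
python3 w.py w2; python3 - <<'E'
from h import *
o=status.get_obs(); print(o["position"],cv2.Rodrigues(o["orientation"])[0].round(4))
a=np.load("w2.npz"); X=a["X"]; Z=X[...,2]
m=(Z>.125)&(Z<.145)&(np.abs(X[...,0]-.512)<.03)&(np.abs(X[...,1]+.281)<.03)
print(m.sum(), cv2.minAreaRect((X[m][:,:2]*1000).astype(np.float32)), proj("wrist",[.5117,-.2812,.138]))
m=(Z>.076)&(Z<.09)&(np.abs(X[...,0]-.512)<.03)&(np.abs(X[...,1]+.281)<.03)
print(m.sum(), cv2.minAreaRect((X[m][:,:2]*1000).astype(np.float32)))
E
```

```text
2.15 [ 0.51026797 -0.28163165  0.19987485] [-2.49412913e+00 -1.90857675e+00  8.92745050e-04] [-5.67584450e-01  2.26849046e-01  1.27146075e+00 -1.92939232e-04
  1.64441361e+00 -3.03153865e-01] [-0.52942975  0.11087086  0.47586526]
[ 0.51058426 -0.28162264  0.2004277 ] [[ 2.612e-01  9.653e-01 -1.000e-04]
 [ 9.653e-01 -2.612e-01 -1.000e-04]
 [-1.000e-04 -1.000e-04 -1.000e+00]]
968 ((511.5033264160156, -280.4947204589844), (21.673076629638672, 21.706560134887695), 75.59593200683594) (np.float64(318.4228392551992), np.float64(216.59492053931027))
784 ((511.4741516113281, -280.2092590332031), (37.36744689941406, 35.350948333740234), 75.75860595703125)
```

Emit:
arm_command(plan=[[0,0,-0.06,0,0,0],[0,0.001,-0.12,0,0,0],[0,0.001,-0.18,0,0,0],[0,0.001,-0.23,0,0,0],[0,0.001,-0.26,0,0,0],[0,0.001,-0.28,0,0,0],[0,0.001,-0.28,0,0,0]])

```text
t: 2.78
position: [0.5106, -0.2805, 0.0872]
orientation: [-2.492, -1.91, 0.001]
ft_force: [-0.2, -0.0, 0.5]
gripper_width: 0.0856
grasp_force: 0.0
```

Emit:
arm_command(plan=[[0,0,0,0,0,0],[0,0,0,0,0,0],[0,0,0,0,0,0],[0,0,0,0,0,0],[0,0,0,0,0,0],[0,0,0,0,0,0],[0,0,0,0,0,0],[0,0,0,0,0,0],[0,0,0,0,0,0]], claw=0.1)

```text
t: 3.53
position: [0.5114, -0.2809, 0.0891]
orientation: [2.491, 1.912, 0.001]
ft_force: [-1.0, 0.7, 5.7]
gripper_width: 0.0209
grasp_force: 59.3
```

Emit:
arm_command(plan=[[0,0,0.01,0,0,0],[0,0,0.03,0,0,0],[0,0,0.06,0,0,0],[0,0,0.1,0,0,0],[0,0,0.14,0,0,0],[0,0,0.18,0,0,0],[0,0,0.21,0,0,0],[0,0,0.22,0,0,0],[0,0,0.22,0,0,0]])

```text
t: 4.28
position: [0.5116, -0.2809, 0.1779]
orientation: [2.49, 1.911, 0.002]
ft_force: [0.2, -0.4, -1.5]
gripper_width: 0.0211
grasp_force: 58.8
```

```bash
python3 w.py w3; python3 - <<'E'
from h import *
o=status.get_obs(); p=o["position"]; print(p,o["orientation"],o["grasp_force"])
q=np.array([np.cos(np.radians(-15.1)),np.sin(np.radians(-15.1)),0])
for z in(-.014,-.074): print(proj("wrist",p+[0,0,z]))
print(proj("wrist",p+[0,0,-.071]-.015*q))
i=cv2.imread("pics/w3.png")[150:400,170:470]; cv2.imwrite("pics/w3c.png",cv2.resize(i,None,fx=2.4,fy=2.4))
E
```

```text
4.2833 [ 0.51160654 -0.28093251  0.17790417] [2.49045544e+00 1.91094721e+00 1.50500047e-03] [-5.65454211e-01  2.36164557e-01  1.30449732e+00  5.14600273e-05
  1.59828150e+00 -3.03629855e-01] [ 0.24381384 -0.43382195 -1.47410292]
[ 0.51117373 -0.28067641  0.17648098] [2.49210678e+00 1.91213283e+00 4.07191422e-04] 58.82063269615173
(np.float64(317.06530422422776), np.float64(245.81328118396655))
(np.float64(317.03302676104124), np.float64(212.4874801952683))
(np.float64(296.7070358522784), np.float64(213.74261143742552))
```

View pics/w3c.png

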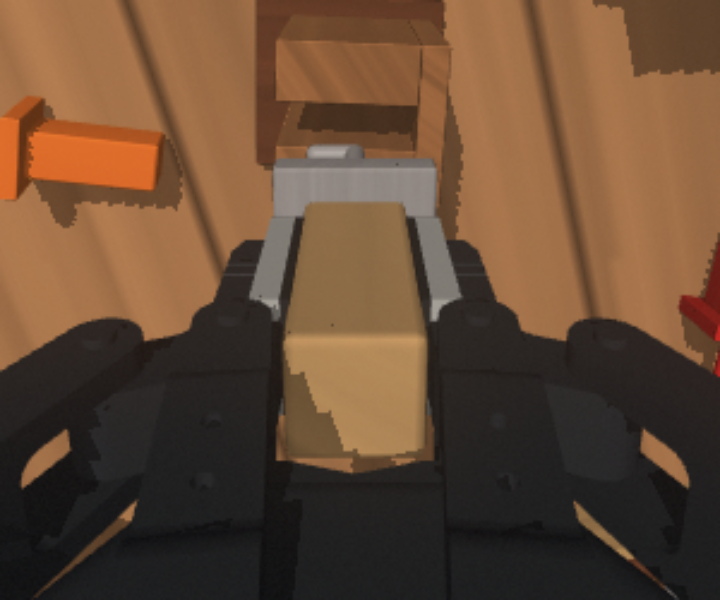

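The crop shows the hook foot at (310–360,150), pointing left to pick -x where my projection puts it: the pick hangs straight in the fingers, clear above the stand's gap.

Emit:
arm_command(plan=[[0.009,0.03,0,0,0,0.005],[0.029,0.097,0,0,0,0.017],[0.054,0.184,0,0,0,0.032],[0.083,0.281,0,0,0,0.049],[0.112,0.378,0,0,0,0.066],[0.14,0.474,0,0,0,0.082],[0.169,0.571,0,0,0,0.099],[0.197,0.668,0,0,0,0.116],[0.226,0.765,0,0,0,0.133],[0.252,0.852,0,0,0,0.148],[0.275,0.93,0,0,0,0.161],[0.286,0.968,0,0,0,0.168]])

```text
t: 5.33
position: [0.625, 0.1113, 0.1746]
orientation: [-1.898, -2.5, 0.001]
ft_force: [-0.4, 0.4, -1.4]
gripper_width: 0.0215
grasp_force: 58.9
```

Emit:
arm_command(plan=[[0,0,0,0,0,0],[0,0,0,0,0,0],[0,0,0,0,0,0]])

```text
t: 5.58
position: [0.6251, 0.1056, 0.1756]
orientation: [-1.908, -2.495, 0.002]
ft_force: [0.7, -0.8, -0.6]
gripper_width: 0.0214
grasp_force: 59.0
```

```bash
python3 w.py w4; cat > m4.py <<'E'
import sys
from h import *
n=sys.argv[1]
o=status.get_obs(); tcp=o["position"]; print(tcp,cv2.Rodrigues(o["orientation"])[0][:2,1])
a=np.load(n+".npz"); X=a["X"]; Z=X[...,2]
yaw=np.radians(15.2); c,s=np.cos(yaw),np.sin(yaw); O=np.array([.5131,.0757]); Q=(X[...,:2]-O)@np.array([[c,-s],[s,c]])*1000
print("tcp rail",(tcp[:2]-O)@np.array([[c,-s],[s,c]])*1000)
cov=(Z>.034)&(Z<.046)&(np.abs(Q[...,1])<60)&(Q[...,0]>5)&(Q[...,0]<160)
print("cover z",np.median(Z[cov]),cov.sum(),"x range",np.percentile(Q[cov][:,0],[.5,99.5]))
for x in range(10,155,12):
    b=cov&(np.abs(Q[...,0]-x)<5); y=Q[b][:,1]
    if b.sum()<30: continue
    up=y[y>0]; lo=y[y<0]
    f=lambda v,q: round(float(np.percentile(v,q)),1) if len(v)>10 else None
    print(x,"outer-",f(lo,1),"slit-",f(lo,99),"slit+",f(up,1),"outer+",f(up,99))
p=a["p"]; hsv=cv2.cvtColor(p,cv2.COLOR_RGB2HSV)
k=(Z>.022)&(Z<.033)&(np.abs(Q[...,1])<8)&(Q[...,0]>5)&(Q[...,0]<130)
print("key z pts",k.sum(),np.percentile(Q[k],[1,50,99],axis=0) if k.any() else "")
E
python3 m4.py w4
```

```text
5.5833 [0.62512612 0.10558899 0.17563603] [-1.90840658e+00 -2.49475182e+00  1.92077650e-03] [ 1.09299199e-01  3.82774054e-01  1.13095576e+00 -4.67823641e-04
  1.62914472e+00 -1.55499454e-01] [ 0.72242994 -0.77520812 -0.64809805]
[0.62522959 0.10521225 0.1759554 ] [0.96532213 0.26106037]
tcp rail [115.94469557  -0.91936029]
cover z 0.03912681129069844 11496 x range [  5.65725632 153.95429899]
10 outer- -45.6 slit- -6.8 slit+ 6.1 outer+ 44.1
22 outer- -45.5 slit- -6.7 slit+ 6.2 outer+ 44.1
34 outer- -45.4 slit- -6.7 slit+ 6.1 outer+ 44.1
46 outer- -45.6 slit- -6.8 slit+ 6.2 outer+ 44.1
58 outer- -45.3 slit- -6.7 slit+ 6.1 outer+ 44.0
70 outer- -45.4 slit- -6.8 slit+ 6.1 outer+ 44.1
82 outer- -45.1 slit- -6.8 slit+ 6.1 outer+ 44.0
94 outer- -23.8 slit- -6.7 slit+ 6.0 outer+ 44.0
106 outer- -17.7 slit- -6.8 slit+ 6.1 outer+ 44.0
118 outer- -23.6 slit- -6.7 slit+ 5.9 outer+ 44.0
130 outer- -23.8 slit- -6.7 slit+ 6.0 outer+ 43.9
142 outer- -23.8 slit- -0.2 slit+ 0.9 outer+ 43.9
154 outer- -45.7 slit- -1.0 slit+ 0.2 outer+ 43.9
key z pts 635 [[ 10.94379983  -7.24058877]
 [ 64.52088405  -3.5725809 ]
 [122.90324105   2.54531898]]
```

View pics/w4.png

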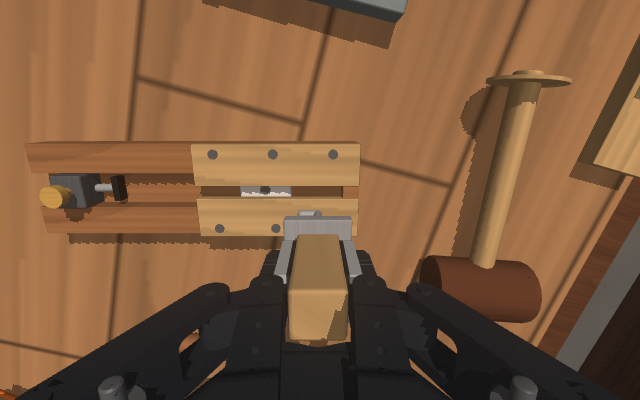

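The view shows the key in the slit at (240–291,191), the stop's black pad at (119,188), and the hook foot over the slit line at (310,213).

```bash
cat > m5.py <<'E'
import sys
from h import *
n=sys.argv[1]; o=status.get_obs(); tcp=o["position"]
a=np.load(n+".npz"); X=a["X"]; Z=X[...,2]; p=a["p"].astype(int)
yaw=np.radians(15.2); c,s=np.cos(yaw),np.sin(yaw); O=np.array([.5132,.0753]); M=np.array([[c,-s],[s,c]])
Q=(X[...,:2]-O)@M*1000; print("tcp rail",(tcp[:2]-O)@M*1000)
t=(tcp[:2]-O)@M*1000
h=(Z>tcp[2]-.078)&(Z<tcp[2]-.06)&(np.abs(Q[...,0]-t[0]+5)<18)&(np.abs(Q[...,1]-t[1])<9)&(Z>.045)
print("hook",h.sum(),np.percentile(Q[h],[2,98],axis=0),np.percentile(Z[h],[2,98]))
k=(Z>.024)&(Z<.034)&(np.abs(Q[...,1])<5)&(Q[...,0]>5)&(Q[...,0]<130)&(p.min(-1)>110)
print("key",k.sum(),np.percentile(Q[k],[1,99],axis=0))
d=(p.max(-1)<60)&(Q[...,0]<-40)&(Q[...,0]>-130)&(np.abs(Q[...,1])<14)&(Z>.015)
print("pad",d.sum(),np.percentile(Q[d],[1,50,99],axis=0))
E
python3 m5.py w4
```

```text
tcp rail [115.9530696   -0.50713478]
hook 134 [[101.61663623  -0.85033528]
 [118.04800332   2.65499726]] [0.1035916  0.11469014]
key 278 [[40.38817617 -4.73844244]
 [87.87546114  2.08789532]]
pad 796 [[-122.44977215  -13.75603038]
 [-106.3716269    -0.82282455]
 [ -80.97499973   13.32249025]]
```

Emit:
arm_command(plan=[[0,0.001,-0.02,0,0,0],[0,0.001,-0.05,0,0,0],[0,0.001,-0.08,0,0,0],[0,0.001,-0.11,0,0,0],[0,0.001,-0.14,0,0,0],[0,0.001,-0.17,0,0,0],[0,0.001,-0.195,0,0,0],[0,0.001,-0.21,0,0,0],[0,0.001,-0.213,0,0,0],[0,0.001,-0.213,0,0,0],[0,0.001,-0.213,0,0,0]])

```text
t: 6.55
position: [0.6259, 0.107, 0.0919]
orientation: [1.907, 2.496, 0.001]
ft_force: [0.6, -0.5, -1.4]
gripper_width: 0.0212
grasp_force: 59.0
```

```bash
python3 - <<'E'
from h import *
o=status.get_obs(); print(o)
yaw=np.radians(15.2); c,s=np.cos(yaw),np.sin(yaw); O=np.array([.5132,.0753]); M=np.array([[c,-s],[s,c]])
print((o["position"][:2]-O)@M*1000)
E
```

```text
{'t': 6.55, 'joint_pos': array([ 1.11184072e-01,  4.38893298e-01,  1.22853160e+00, -4.34779866e-06,
        1.47280663e+00, -1.54859989e-01]), 'joint_velocities': array([ 4.60606244e-04, -9.65052792e-03, -5.21224860e-03,  1.07925119e-03,
        8.23478896e-05, -9.03127834e-04]), 'joint_efforts': array([-6.50671078e-03, -5.17197740e+01, -3.44676018e+01, -4.25498692e-04,
       -1.04378356e-03, -5.59646537e-05]), 'position': array([0.62594395, 0.10701123, 0.09187757]), 'orientation': array([1.90658697e+00, 2.49566276e+00, 1.47308224e-03]), 'ft_force': array([ 0.56477704, -0.54131717, -1.42160135]), 'wrist_torque': array([ 0.06603938,  0.0254704 , -0.01580914]), 'grasp_force': 58.95018517971039, 'gripper_width': 0.02115537630127893}
[117.11410978   1.04162223]
```

Emit:
arm_command(plan=[[-0.0097,-0.0026,0,0,0,0],[-0.0193,-0.0052,0,0,0,0],[-0.029,-0.0079,0,0,0,0],[-0.0386,-0.0105,0,0,0,0],[-0.0531,-0.0144,0,0,0,0],[-0.0724,-0.0197,0,0,0,0],[-0.0917,-0.0249,0,0,0,0],[-0.111,-0.0302,0,0,0,0],[-0.1303,-0.0354,0,0,0,0],[-0.1496,-0.0406,0,0,0,0],[-0.1689,-0.0459,0,0,0,0],[-0.1834,-0.0498,0,0,0,0]])

```text
t: 7.55
position: [0.5514, 0.0868, 0.0913]
orientation: [1.907, 2.496, 0.001]
ft_force: [1.5, 0.8, -0.6]
gripper_width: 0.0215
grasp_force: 58.9
```

```bash
cat > st.py <<'E'
from h import *
o=status.get_obs()
yaw=np.radians(15.2); c,s=np.cos(yaw),np.sin(yaw); O=np.array([.5132,.0753]); M=np.array([[c,-s],[s,c]])
print(o["t"],"rail",(o["position"][:2]-O)@M*1000,o["position"][2],"F",o["ft_force"][:2]@M,o["ft_force"][2],"M",o["wrist_torque"][:2]@M,cv2.Rodrigues(o["orientation"])[0][:,2],o["grasp_force"])
E
python3 st.py; python3 w.py w5; python3 m5.py w5
```

```text
7.55 rail [39.87773531  1.09717011] 0.09133844178125734 F [1.66844872 0.42636272] -0.6198967874122341 M [ 0.01137004 -0.13153624] [ 4.59181664e-04  5.41393381e-05 -9.99999893e-01] 58.8977587223053
7.55 [0.55139501 0.0868143  0.09133844] [1.90715198e+00 2.49605481e+00 5.05432014e-04] [ 9.00014518e-02  2.33573026e-01  1.48474608e+00  1.27887475e-05
  1.42281135e+00 -1.75910592e-01] [ 1.49829284  0.84889626 -0.61989679]
tcp rail [39.24795514  1.0994664 ]Traceback (most recent call last):
  File "m5.py", line 9, in <module>
    print("hook",h.sum(),np.percentile(Q[h],[2,98],axis=0),np.percentile(Z[h],[2,98]))
                         ~~~~~~~~~~~~~^^^^^^^^^^^^^^^^^^^^
    return _quantile_unchecked(
        a, q, axis, out, overwrite_input, method, keepdims, weights)
    return _ureduce(a,
                    func=_quantile_ureduce_func,
    ...<5 lines>...
                    overwrite_input=overwrite_input,
                    method=method)
    r = func(a, **kwargs)
    result = _quantile(arr,
                       quantiles=q,
    ...<2 lines>...
                       out=out,
                       weights=wgt)
    slices_having_nans = np.isnan(arr[-1, ...])
                                  ~~~^^^^^^^^^
IndexError: index -1 is out of bounds for axis 0 with size 0
```

View pics/w5.png

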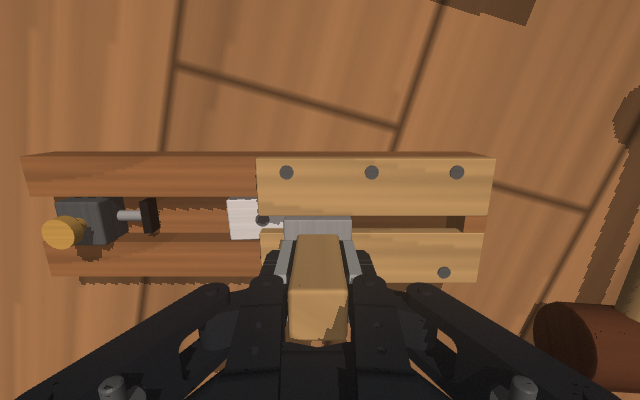

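The key's front now stands out of the mouth at (228,218), pulled along, and the pad's face is at (158,215).

```bash
python3 - <<'E'
from h import *
a=np.load("w5.npz"); X=a["X"]; p=a["p"].astype(int)
yaw=np.radians(15.2); c,s=np.cos(yaw),np.sin(yaw); O=np.array([.5132,.0753]); M=np.array([[c,-s],[s,c]])
Q=np.dstack([(X[...,:2]-O)@M*1000,X[...,2]*1000])
print(Q[212,136:172:2].round(1).tolist()); print(Q[218,222:240:3].round(1).tolist())
E
```

```text
[[-93.3, 2.5, 20.8], [-91.8, 2.6, 20.9], [-88.6, 3.5, 23.8], [-86.7, 3.7, 24.5], [-84.8, 4.0, 25.2], [-83.0, 4.2, 26.0], [-82.1, 3.9, 25.0], [-81.2, 3.5, 24.0], [-81.6, 2.5, 20.8], [-81.9, 1.5, 17.7], [-81.9, 0.7, 15.1], [-82.4, -0.5, 11.3], [-81.0, -0.6, 11.2], [-79.2, -0.5, 11.5], [-77.2, -0.2, 12.5], [-76.3, -0.5, 11.3], [-75.2, -0.8, 10.4], [-73.4, -0.7, 10.9]]
[[-33.7, -5.4, 11.4], [-31.3, -5.4, 11.5], [-24.4, -0.3, 26.3], [-22.0, 0.1, 27.3], [-19.9, 0.0, 27.1], [-17.7, 0.0, 27.1]]
```

Emit:
arm_command(plan=[[-0.0097,-0.0026,0,0,0,0],[-0.0193,-0.0052,0,0,0,0],[-0.029,-0.0079,0,0,0,0],[-0.0386,-0.0105,0,0,0,0],[-0.0386,-0.0105,0,0,0,0]])

```text
t: 8.02
position: [0.5361, 0.0827, 0.0911]
orientation: [-1.907, -2.496, 0.0]
ft_force: [0.1, -0.9, -1.8]
gripper_width: 0.0214
grasp_force: 59.0
```

```bash
python3 st.py
```

```text
8.0167 rail [24.07677113  1.09911694] 0.09106486040444112 F [-0.16710077 -0.91774445] -1.7765068904911918 M [ 0.01377479 -0.00813819] [-4.06845473e-04 -7.47475838e-05 -9.99999914e-01] 58.97414445877075
```

Emit:
arm_command(plan=[[-0.0097,-0.0026,0,0,0,0],[-0.0217,-0.0059,0,0,0,0],[-0.0338,-0.0092,0,0,0,0],[-0.0458,-0.0124,0,0,0,0],[-0.0579,-0.0157,0,0,0,0],[-0.0675,-0.0183,0,0,0,0],[-0.0748,-0.0203,0,0,0,0],[-0.0796,-0.0216,0,0,0,0],[-0.0796,-0.0216,0,0,0,0]])

```text
t: 8.77
position: [0.5045, 0.0741, 0.0911]
orientation: [-1.907, -2.496, 0.0]
ft_force: [-0.1, -0.5, -1.1]
gripper_width: 0.0215
grasp_force: 58.9
```

```bash
cat > av.py <<'E'
from h import *
import sys
yaw=np.radians(15.2); c,s=np.cos(yaw),np.sin(yaw); O=np.array([.5132,.0753]); M=np.array([[c,-s],[s,c]])
r=[]
for i in range(int(sys.argv[1])):
    eyes.read_camera("wrist"); o=status.get_obs()
    r.append([*(o["position"][:2]-O)@M*1000,o["position"][2]*1000,*(o["ft_force"][:2]@M),o["ft_force"][2],*(o["wrist_torque"][:2]@M)])
r=np.array(r); print(o["t"],"x y z Fx Fy Fz Mx My"); print(r.mean(0).round(3)); print(r.std(0).round(3)); print(r[:,3].round(1))
E
python3 av.py 6
```

```text
9.0667 x y z Fx Fy Fz Mx My
[-8.3510e+00  1.0990e+00  9.1057e+01  2.0800e-01 -2.7000e-01 -1.1880e+00
  9.0000e-03 -2.0000e-03]
[0.094 0.01  0.02  0.322 0.443 0.529 0.032 0.038]
[ 0.5  0.   0.1 -0.1  0.8 -0.1]
```

Emit:
arm_command(plan=[[-0.0048,-0.0013,0,0,0,0],[-0.0097,-0.0026,0,0,0,0],[-0.0145,-0.0039,0,0,0,0],[-0.0181,-0.0049,0,0,0,0],[-0.0181,-0.0049,0,0,0,0]])

```text
t: 9.48
position: [0.4973, 0.0721, 0.0911]
orientation: [-1.907, -2.496, 0.0]
ft_force: [0.4, 0.5, -1.3]
gripper_width: 0.0213
grasp_force: 58.9
```

```bash
python3 av.py 4
```

```text
9.6833 x y z Fx Fy Fz Mx My
[-1.5901e+01  1.0870e+00  9.1157e+01 -3.4900e-01 -3.1900e-01 -1.3030e+00
  1.0000e-03 -1.2000e-02]
[0.073 0.005 0.013 0.755 0.517 0.516 0.026 0.027]
[ 0.  -1.6  0.2 -0. ]
```

Contact is expected at about -17 mm; I go in 1 mm rows.

Emit:
arm_command(plan=[[-0.0012,-0.0003,0,0,0,0],[-0.0024,-0.0007,0,0,0,0],[-0.0036,-0.001,0,0,0,0],[-0.0048,-0.0013,0,0,0,0],[-0.0048,-0.0013,0,0,0,0]])

```text
t: 10.1
position: [0.4961, 0.0717, 0.0914]
orientation: [1.907, 2.495, 0.002]
ft_force: [3.3, 0.6, -1.7]
gripper_width: 0.0212
grasp_force: 59.0
```

```bash
python3 av.py 4
```

```text
10.3 x y z Fx Fy Fz Mx My
[-17.45    1.013  91.354   3.018  -0.388  -1.463  -0.137  -0.678]
[0.025 0.02  0.023 0.417 0.202 0.491 0.019 0.036]
[3.1 2.3 3.4 3.2]
```

Emit:
arm_command(plan=[[-0.0012,-0.0003,0,0,0,0],[-0.0024,-0.0007,0,0,0,0],[-0.0024,-0.0007,0,0,0,0]])

```text
t: 10.55
position: [0.4952, 0.0714, 0.0914]
orientation: [1.907, 2.495, 0.001]
ft_force: [4.4, 0.2, -1.9]
gripper_width: 0.0212
grasp_force: 59.0
```

```bash
python3 av.py 4
```

```text
10.75 x y z Fx Fy Fz Mx My
[-18.45    0.999  91.375   5.026  -1.02   -1.639  -0.25   -1.227]
[0.025 0.012 0.019 0.286 0.178 0.161 0.014 0.019]
[5.1 5.5 4.9 4.7]
```

Emit:
arm_command(plan=[[-0.0012,-0.0003,0,0,0,0],[-0.0026,-0.0007,0,0,0,0],[-0.0026,-0.0007,0,0,0,0]])

```text
t: 11.0
position: [0.4944, 0.0712, 0.0915]
orientation: [1.906, 2.495, 0.002]
ft_force: [6.7, 1.0, -1.9]
gripper_width: 0.0212
grasp_force: 59.0
```

```bash
python3 av.py 4
```

```text
11.2 x y z Fx Fy Fz Mx My
[-19.234   0.948  91.515   6.416  -1.371  -1.698  -0.254  -1.508]
[0.009 0.005 0.009 0.433 0.887 0.467 0.033 0.015]
[6.8 6.  5.9 6.9]
```

Emit:
arm_command(plan=[[-0.0015,-0.0004,0,0,0,0],[-0.0015,-0.0004,0,0,0,0],[-0.0015,-0.0004,0,0,0,0],[-0.0015,-0.0004,0,0,0,0],[-0.0015,-0.0004,0,0,0,0],[-0.0015,-0.0004,0,0,0,0]])

```text
t: 11.7
position: [0.494, 0.071, 0.0917]
orientation: [1.906, 2.495, 0.003]
ft_force: [7.9, 0.5, -1.0]
gripper_width: 0.0216
grasp_force: 59.0
```

```bash
python3 av.py 30; python3 w.py w6
```

```text
13.2 x y z Fx Fy Fz Mx My
[-19.615   0.901  91.649   6.922  -1.338  -1.859  -0.316  -1.691]
[0.011 0.011 0.015 0.559 0.487 0.398 0.031 0.029]
[6.4 6.6 8.  7.  6.1 7.7 6.8 6.9 6.6 6.7 7.8 6.8 7.6 6.9 6.5 7.  6.  7.4
 7.2 7.  7.3 7.3 6.2 6.3 7.7 6.9 6.2 7.7 6.  6.9]
13.2 [0.4940384  0.07101394 0.09165969] [1.90607406 2.49462346 0.00289064] [ 6.87760993e-02  7.09958504e-02  1.66500570e+00 -1.88091761e-05
  1.40278118e+00 -1.97122982e-01] [ 6.91631882  0.88999641 -1.80431327]
```

View pics/w6.png

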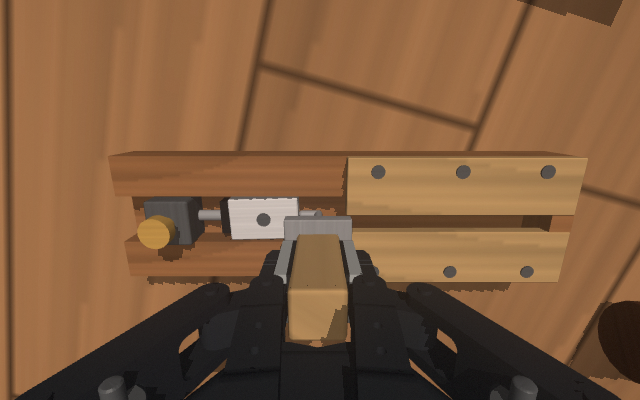

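The key lies in the bay at (262,218) bearing on the pad at (226,216), and the hook is behind it at (310,213). The pull is 7 N; I take it to about 8 and hold.

Emit:
arm_command(plan=[[-0.001,-0.0003,0,0,0,0],[-0.001,-0.0003,0,0,0,0],[-0.001,-0.0003,0,0,0,0],[-0.001,-0.0003,0,0,0,0],[-0.001,-0.0003,0,0,0,0],[-0.001,-0.0003,0,0,0,0]])

```text
t: 13.75
position: [0.4938, 0.0709, 0.0918]
orientation: [1.906, 2.494, 0.004]
ft_force: [7.3, 0.4, -2.0]
gripper_width: 0.0214
grasp_force: 59.1
```

```bash
python3 av.py 24
```

```text
14.95 x y z Fx Fy Fz Mx My
[-19.868   0.86   91.744   7.522  -1.535  -1.833  -0.323  -1.821]
[0.011 0.008 0.016 0.456 0.48  0.352 0.029 0.033]
[7.9 6.7 8.4 7.6 7.2 7.8 7.2 7.2 7.9 7.5 8.1 7.3 6.5 7.7 7.3 7.4 7.6 7.1
 8.  7.5 7.4 8.3 7.9 7.2]
```

Emit:
arm_command(plan=[[0.002,0.0005,0,0,0,0],[0.004,0.001,0,0,0,0],[0.006,0.0016,0,0,0,0],[0.008,0.0021,0,0,0,0],[0.011,0.003,0,0,0,0],[0.015,0.004,0,0,0,0],[0.019,0.005,0,0,0,0],[0.022,0.006,0,0,0,0],[0.022,0.006,0,0,0,0],[0.022,0.006,0,0,0,0]])

```text
t: 15.78
position: [0.5013, 0.0733, 0.0909]
orientation: [-1.907, -2.496, 0.001]
ft_force: [-0.2, -0.4, -1.0]
gripper_width: 0.0216
grasp_force: 59.4
```

```bash
python3 av.py 3
```

```text
15.9333 x y z Fx Fy Fz Mx My
[-1.1970e+01  1.1340e+00  9.0993e+01  4.9000e-02 -5.4800e-01 -9.0200e-01
  1.1000e-02  8.0000e-03]
[0.016 0.015 0.045 0.135 0.384 0.044 0.028 0.005]
[-0.1  0.2 -0. ]
```

Emit:
arm_command(plan=[[0,0,0.01,0,0,0],[0,0,0.03,0,0,0],[0,0,0.06,0,0,0],[0,0,0.1,0,0,0],[0,0,0.14,0,0,0],[0,0,0.18,0,0,0],[0,0,0.21,0,0,0],[0,0,0.225,0,0,0],[0,0,0.225,0,0,0]])

```text
t: 16.68
position: [0.5023, 0.0733, 0.1833]
orientation: [1.906, 2.494, 0.004]
ft_force: [0.5, 0.1, -1.5]
gripper_width: 0.021
grasp_force: 59.4
```

Emit:
arm_command(plan=[[0.001,-0.025,0,0,0,-0.005],[0.003,-0.085,0,0,0,-0.016],[0.005,-0.17,0,0,0,-0.032],[0.007,-0.26,0,0,0,-0.05],[0.01,-0.35,0,0,0,-0.067],[0.013,-0.44,0,0,0,-0.084],[0.015,-0.53,0,0,0,-0.101],[0.018,-0.62,0,0,0,-0.118],[0.02,-0.71,0,0,0,-0.135],[0.023,-0.79,0,0,0,-0.15],[0.025,-0.855,0,0,0,-0.162],[0.0255,-0.885,0,0,0,-0.168]])

```text
t: 17.68
position: [0.5103, -0.2842, 0.1793]
orientation: [-2.496, -1.904, 0.003]
ft_force: [0.4, -0.4, -2.0]
gripper_width: 0.0214
grasp_force: 59.5
```

Emit:
arm_command(plan=[[0,0,0,0,0,0],[0,0,0,0,0,0],[0,0,0,0,0,0],[0,0,0,0,0,0]])

```text
t: 18.02
position: [0.5119, -0.2795, 0.181]
orientation: [-2.49, -1.915, -0.0]
ft_force: [-0.3, 0.2, -1.5]
gripper_width: 0.0212
grasp_force: 59.4
```

```bash
python3 w.py w7; cat > m7.py <<'E'
from h import *
o=status.get_obs(); tcp=o["position"]; R=cv2.Rodrigues(o["orientation"])[0]; print(o["t"],tcp,"tool y yaw",np.degrees(np.arctan2(R[1,1],R[0,1])),R[:,2])
c,s=np.cos(np.radians(-15.1)),np.sin(np.radians(-15.1)); M=np.array([[c,-s],[s,c]])
for n,tz in (("w3",.1765),("w7",tcp[2])):
    X=np.load(n+".npz")["X"]; P0=np.array([.5114,-.2808]); Q=(X[...,:2]-P0)@M*1000; Z=X[...,2]*1000; z0=tz*1000
    def rep(l,m): print(n,l,m.sum(),np.percentile(Q[m],[1,99],axis=0).round(1).tolist(),np.percentile(Z[m]-z0,[1,99]).round(1))
    near=(np.abs(Q)<30).all(-1)
    rep("hook",near&(Z>z0-78)&(Z<z0-58)&(Z>80)&(np.abs(Q[...,1])<12)); rep("collar",near&(Z>z0-16)&(Z<z0-4)); rep("handle top",near&(Z>z0+44)&(Z<z0+56)&(np.abs(Q[...,0])<12))
    w=(np.abs(Q)<45).all(-1)&(Z>70)&(Z<79); rep("walls",w)
    g=w&(Q[...,0]<20)&(Q[...,0]>-22); y=Q[g][:,1]; print("wall+ inner",np.percentile(y[y>0],2))
E
python3 m7.py
```

```text
18.0167 [ 0.51186739 -0.27947739  0.18104269] [-2.49031592e+00 -1.91459703e+00 -2.29754390e-04] [-5.63203774e-01  2.35556882e-01  1.29891963e+00  2.60957561e-04
  1.60740170e+00 -3.03269088e-01] [-0.28020505  0.23097029 -1.49807497]
18.0667 [ 0.51194175 -0.27953202  0.18119401] tool y yaw -14.894079115926854 [ 1.18968684e-04  1.68497486e-04 -9.99999979e-01]
w3 hook 136 [[-13.7, -0.7], [3.2, 2.9]] [-71.2 -59.2]
w3 collar 1378 [[-17.1, 7.0], [18.0, 18.0]] [-12.   -4.2]
w3 handle top 3459 [[-11.8, -10.2], [10.9, 11.3]] [44.5 50.8]
w3 walls 2406 [[-26.0, -17.0], [32.5, 29.3]] [-105.8 -100.8]
wall+ inner 7.73995896539793
w7 hook 136 [[-14.0, 0.6], [2.9, 4.4]] [-72.6 -60.5]
w7 collar 1431 [[-17.3, 8.5], [17.8, 19.6]] [-13.7  -4.5]
w7 handle top 3335 [[-11.5, -8.9], [10.9, 12.8]] [44.3 49.4]
w7 walls 2302 [[-25.9, -17.0], [32.5, 29.3]] [-110.3 -105.6]
wall+ inner 7.841201924505215
```

View pics/w7.png

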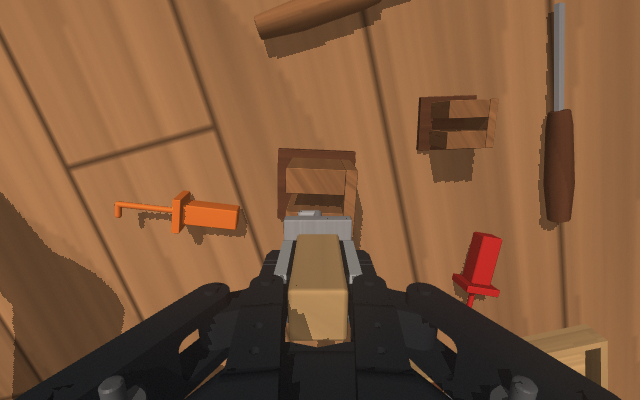

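The view shows the hook at (309,213) over the stand's gap (wall inner face at about 7.8 mm); the pick sits 1.4 mm too far along stand y, so I shift by that and lower.

Emit:
arm_command(plan=[[-0.0009,-0.0034,0,0,0,0],[-0.0009,-0.0034,-0.02,0,0,0],[-0.0009,-0.0034,-0.05,0,0,0],[-0.0009,-0.0034,-0.08,0,0,0],[-0.0009,-0.0034,-0.11,0,0,0],[-0.0009,-0.0034,-0.14,0,0,0],[-0.0009,-0.0034,-0.17,0,0,0],[-0.0009,-0.0034,-0.195,0,0,0],[-0.0009,-0.0034,-0.212,0,0,0],[-0.0009,-0.0034,-0.22,0,0,0],[-0.0009,-0.0034,-0.224,0,0,0],[-0.0009,-0.0034,-0.224,0,0,0]])

```text
t: 19.07
position: [0.5115, -0.2822, 0.0916]
orientation: [2.492, 1.912, 0.0]
ft_force: [0.6, 0.5, -1.3]
gripper_width: 0.0216
grasp_force: 59.4
```

```bash
python3 - <<'E'
from h import *
r=[]
for i in range(4):
    eyes.read_camera("wrist"); o=status.get_obs(); r.append([*o["position"],*o["ft_force"]])
print(o["t"],np.mean(r,0).round(4))
E
```

```text
19.2667 [ 0.5117 -0.2823  0.0922 -0.4191 -0.2082 -1.3005]
```

Emit:
arm_command(plan=[[0.0008,0.003,0,0,0,0],[0.0008,0.003,0,0,0,0],[0.0008,0.003,-0.002,0,0,0],[0.0008,0.003,-0.004,0,0,0],[0.0008,0.003,-0.006,0,0,0],[0.0008,0.003,-0.006,0,0,0],[0.0008,0.003,-0.006,0,0,0]])

```text
t: 19.85
position: [0.5117, -0.2809, 0.0891]
orientation: [2.492, 1.912, 0.0]
ft_force: [0.2, -1.0, -0.9]
gripper_width: 0.0215
grasp_force: 59.6
```

```bash
cat > z.py <<'E'
from h import *
r=[]
for i in range(4):
    eyes.read_camera("wrist"); o=status.get_obs(); r.append([*o["position"],*o["ft_force"]])
print(o["t"],np.mean(r,0).round(4))
E
python3 z.py
```

```text
20.05 [ 0.5117 -0.2809  0.0891  0.4128 -0.25   -0.7264]
```

Emit:
arm_command(plan=[[0,0,-0.001,0,0,0],[0,0,-0.002,0,0,0],[0,0,-0.002,0,0,0]])

```text
t: 20.3
position: [0.5117, -0.2809, 0.0891]
orientation: [2.492, 1.912, 0.0]
ft_force: [-2.4, 1.7, 4.9]
gripper_width: 0.0211
grasp_force: 60.3
```

```bash
python3 z.py
```

```text
20.5 [ 0.5117 -0.2809  0.0891 -3.431   1.7343  5.2424]
```

Seated (6.5 N up on the tool). I open and then rise.

Emit:
arm_command(plan=[[0,0,0,0,0,0],[0,0,0,0,0,0],[0,0,0,0,0,0],[0,0,0,0,0,0],[0,0,0,0,0,0],[0,0,0,0,0,0],[0,0,0,0,0,0],[0,0,0,0,0,0]], claw=1)

```text
t: 21.17
position: [0.5117, -0.2809, 0.0883]
orientation: [2.492, 1.912, 0.0]
ft_force: [0.2, -0.2, 0.6]
gripper_width: 0.0855
grasp_force: 0.0
```

Emit:
arm_command(plan=[[0,0,0.02,0,0,0],[0,0,0.06,0,0,0],[0,0,0.12,0,0,0],[0,0,0.19,0,0,0],[0,0,0.26,0,0,0],[0,0,0.33,0,0,0],[0,0,0.4,0,0,0],[0,0,0.47,0,0,0],[0,0,0.5,0,0,0],[0,0,0.5,0,0,0],[0,0,0.5,0,0,0]])

```text
t: 22.08
position: [0.5117, -0.2809, 0.2878]
orientation: [2.492, 1.912, 0.0]
ft_force: [0.1, 1.2, -0.9]
gripper_width: 0.0854
grasp_force: 0.0
```

```bash
python3 w.py w8; python3 - <<'E'
from h import *
X=np.load("w8.npz")["X"]; Z=X[...,2]
n=(np.abs(X[...,0]-.512)<.03)&(np.abs(X[...,1]+.281)<.03)
for a,b in((.128,.15),(.079,.09)):
    m=n&(Z>a)&(Z<b); print(cv2.minAreaRect((X[m][:,:2]*1000).astype(np.float32)),np.percentile(Z[m],[5,50,95]))
p,d,T=cloud("top"); cv2.imwrite("pics/top1.png",p[:,:,::-1]); cv2.imwrite("pics/fin.png",np.hstack([cv2.resize(p[140:300,235:335,::-1],None,fx=3,fy=3),cv2.resize(cv2.imread("pics/w8.png")[80:320,200:480],(480,480))[:480]]))
E
```

```text
22.0833 [ 0.51172998 -0.28089939  0.28783175] [2.49230549e+00 1.91236711e+00 2.01087416e-04] [-5.65302877e-01  2.15073983e-01  1.11126348e+00  7.48398590e-05
  1.81508118e+00 -3.03462067e-01] [ 0.06573056  1.19065024 -0.93430465]
((512.01611328125, -281.23748779296875), (22.24584197998047, 21.121986389160156), 75.26449584960938) [0.13502316 0.13697032 0.13811139]
((512.1480102539062, -280.9189453125), (35.10383987426758, 35.97488021850586), 74.49810791015625) [0.08077632 0.08214527 0.08357022]
```

View pics/fin.png

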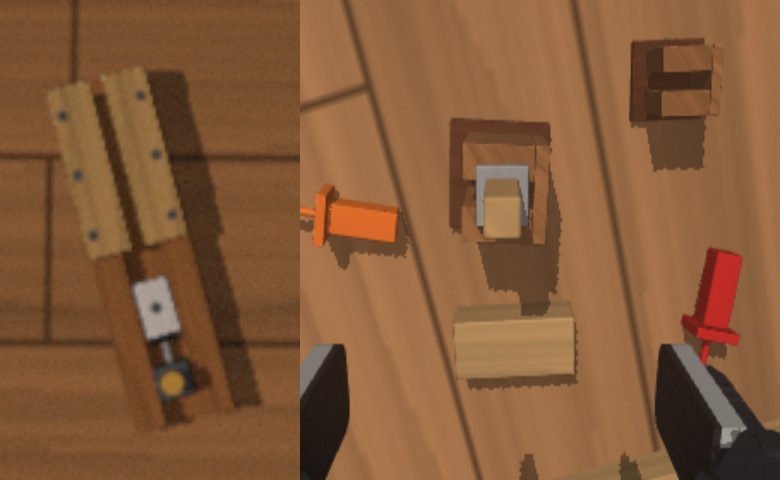

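The left half shows the key in the bay at (156,308), clear of the cover's edge at y≈250. The right half shows the pick upright in its stand at (500,205), handle and collar centred within 0.4 mm of each other at their seated heights.

```bash
python3 -c "
from bench import workorder
print(workorder.sign_off())"
```

```text
the job is handed in; nothing more can be done
None
```

The job is handed in at about 22 s: the key lies in the bay clear of the cover, after a still pull of about 7.5 N on the stop for over 1 s, and the pick is back upright in its stand.

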